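Park the sprung canister shutter and load the getter cartridge

ROBOT

A 7-joint arm with a two-finger parallel gripper is mounted at the origin on the work surface. World frame = base frame: x ahead of the robot, y to its left, z up, the work surface at z = 0. Lengths are in m, angles in rad, forces in N, time in s.
With the tool pointing down it reaches from about 0.425 to 0.925 m from the base axis. Payload 6.8 kg.
Tool frame: the origin (TCP) lies on the centre line of the jaws, within the pads' length; the fingertips stand 14 mm ahead of it and the grasp point (between the pads) lies 5 mm behind it (r.tips_ahead is the distance from the TCP to the fingertips, in m); z points along the fingers, y is the line along which they close (so a half turn about z gives the same grasp; the last joint's range is limited). The gripper opens to 85 mm and grips with 20 to 120 N. Pads are 22 mm wide; open, the fingers measure 114 mm over their backs; the gripper's body (76 mm by 85 mm) begins 54 mm behind the grasp point. The pads swing forward as they close: fully open they stand 13 mm farther back than shut.
Start: joints at [0.992, 0.477, 0.022, 1.555, -0.011, 1.109, -0.083], TCP at [0.306, -0.602, 0.245] pointing down, gripper open.
Joint ranges: [-2.96, 2.96], [-0.34, 2.1], [-1.41, 1.46], [0.24, 2.44], [-1.37, 4.51], [0.17, 1.92], [-2.96, 2.96]. Speed limits (rad/s): [2.39, 2.39, 3.14, 3.14, 3.14, 3.14, 3.14].

INTERFACE

Orientations are given as a rotation vector (axis times angle).
In Python, from bench import r, eyes gives the robot as it stands.
- The arm moves only by the tool step_arm, never from a script. Its argument "rows" is a list of rows, each a list of 6 numbers: the shift along the world's x, y, z in units of 60 cm (1.0 is 60 cm), then the turn, a rotation vector about the world's x, y, z in units of pi rad (1.0 is pi rad). In form: [[x, y, z, rx, ry, rz], ...]. A call has 1 to 5 rows; each row is the pose to reach, as a shift and turn from the pose commanded when the call began, turning the shorter way round; what a row does not reach only later rows make up. A row lasts 1/12 s, in which the tool goes at most 41.7 mm and 7.16 degrees, less where a joint would pass 70% of its speed; a pose out of reach is approached as far as the arm can. A call with a number of a shift or a turn outside -1 to 1 is refused whole. A call with a gripper value outside its range is refused whole. "jaw" is the closure, from 0 (fully open) to 1 (shut), set as the call begins (left out, the last holds). The fingers move at their own pace and stop on an object; "squeeze" is the grip in N (left out, the last holds). Time passes only in rows, so rows that repeat a pose let the fingers close. It gives the time, the measured TCP pose, the force, the opening and the grip force at its end, in the units of the state.
- r.get_obs(): the state, without advancing time (a new reading comes with each control period).
- eyes.grab_frame(name): name is "side" or "top"; returns the picture (400x640x3 uint8, red, green, blue); there is no depth.
- eyes.camera_info(name): a dict with "mtx" (3x3 intrinsics, pixels), "extrinsics" (4x4, takes a point from camera to world coordinates). Camera axes: x right, y down, z forward; pixel columns grow to the right and rows downward; lengths in m; the calibration is good to about 2 mm. A picture is of the moment at which its call begins. camera_info takes no time and is no camera call.
- r.hand_in(): hands the job in; it is judged then, once.
The state is a dict: "clock": time; "joints": joint angles; "qvel": joint speeds; "tau": joint torques, N m; "tcp_pos": TCP position; "orientation": TCP orientation; "contact_force": force on the tool from outside, world axes, zero at the start; "moment": the same for the moment, N m; "grip_width": finger opening in m; "gripper_force": force on a finger pad.
Only numpy, scipy, OpenCV 4.12 (cv2) and the standard library are available. Lean on these libraries where they do the work, as an engineer would, in place of code of your own. Each camera call takes 0.05 s, during which the arm holds its last target. There are 200 camera calls.

TASK

Open the canister by sliding its spring-loaded shutter back with the orange knob, and push the knob sideways, towards the black guard, fully into its hidden holding notch so that the shutter stays open by itself. Then lower the steel cartridge, stem up, through the mouth until you feel it touch the foam packing inside, and let go so that it stands upright there: do not drop it or press it down hard, and do not disturb the bottle, the tape roll or the screwdriver.

Things in the scene. Friction and masses are not known exactly. Their poses are not given: they have to be found in the camera images.
- canister: Round aluminium canister, 100 mm wide (flange 126), fixed, with a flat deck: deck top 108 mm above the bench, x -55 to 70, y -60 to 155 mm. Origin: centre of its underside, on the mouth's axis; z up, own +y the way the shutter opens. 90 mm wide inside. Flat dark foam packing (gives 1 mm per 3 N) fills its bottom; its top lies anywhere from 38 to 68 mm above the bench (unknown).
- mouth (a point): Centre of the round mouth, 56 mm wide, in the deck's top face, 108 mm above the bench; covered by the shutter until that is opened. Axes as the canister's.
- guard (a point): Centre of the top of the black guard, a cover 34 x 185 mm along the +x side of the deck, 127 mm above the bench. It hides a fixed rail with one gap. A pin on the knob's arm runs along the rail, which stops the knob after 0.5 mm of sideways push except at the gap. The gap admits the pin only while the shutter is open 7 to 14 mm farther than its parked value; behind the gap is a lip that holds it.
- knob (a point): Orange upright square knob, 18 x 18 mm, sides along the canister's x and y, standing on the shutter. The point is on its centre line, 158.5 mm above the bench; the knob ends 13 mm above the point and is free all round above 127 mm. Shutter shut: x = 0, y = +20 mm in the canister's frame. Axes as the canister's.
- shutter (a joint): How far the shutter (62 x 62 mm plate) is slid open along the canister's +y, m: 0 shut, end stop 0.100. A spring drives it shut, 3.6 N at 0 rising to 9.6 N at 0.100; let go, it snaps shut. The mouth is clear from 0.059. Parked in its notch it rests at a value from 0.060 to 0.082, different every time, not visible.
- catch (a joint): How far the knob is pushed sideways along the canister's +x, towards the guard, m: 0 to 0.016; a weak spring returns it (0.5 to 1.8 N). To park: at the gap push it sideways at least 12 mm (0.014 is safe), keep it there and let the shutter run back 7 to 14 mm until its pin stops in the notch, then let go; it stays near 0.0115. Pushed in less than 8 mm, it slips out and the shutter snaps shut.
- cartridge_mid (a point): Polished steel getter cartridge, 140 mm tall, standing upright on the bench; 0.17 to 0.35 kg. The point is on its axis half-way up, 70 mm above its underside; z along the axis towards the stem. The lower 80 mm is a steel cylinder of 32 mm diameter with two copper bands; the upper 60 mm is a brass stem of 14 mm diameter by which it is held.
- bottle_mid (a point): Small white bottle with a yellow cap, 44 mm diameter, 105 mm tall, standing; the point is at its centre. Not to be disturbed. It and the cartridge may stand in each other's places.
- tape_mid (a point): Amber tape roll, 64 mm diameter, 19 mm high, lying flat; the point is its centre. Not to be disturbed.
- driver: Yellow-handled screwdriver, 170 mm long, lying on the bench along its own x, handle towards -x; origin at the middle of its underside. Not to be disturbed.
Mind the look-alikes: they are no part of the job. Leave any purple look-alike of the part that bears cartridge_mid alone.

How it is judged:
By the outcome, as a careful person would: the job done as asked, in the order asked, and still so for the second after the job is handed in, with the robot touching nothing.
It also fails if it takes over 61 s, if anything falls off the work surface, if the arm or the gripper's body presses on something with over 40 N, if the wrist force passes 120 N, or if a joint passes its speed limit or range.

## Working session

There is one attempt and no reset: what is moved stays moved. The work goes in short steps, Python scripts to look and compute and a tool call to move; the robot and the scene stay as the last step left them, time stands still between calls to the robot, and variables do not carry over. Pictures are saved under pics/ and viewed, at most 10 in all, crops included, and the job is handed in when it is done.

Besides the shell and the picture viewer there is one more tool, called after ">>>" in YAML: its name, and indented under it one key for each argument. step_arm: Moves the arm, as the interface text tells. Shifts and turns lie within -1 to 1; 1 stands for 60 cm of shift or pi rad of turn. Its arguments: {"type":"object","properties":{"rows":{"type":"array"},"jaw":{"type":"number"},"squeeze":{"type":"number"}},"required":["rows"]}

```bash
ls; mkdir -p pics
python3 - <<'E'
from bench import r, eyes
import cv2,numpy as np
o=r.get_obs();print({k:np.round(v,3) for k,v in o.items()})
for n in("side","top"):
    im=eyes.grab_frame(n);cv2.imwrite(f"pics/{n}0.png",im[:,:,::-1]);np.save(f"{n}0.npy",im)
    c=eyes.camera_info(n);print(n,np.round(c["mtx"],1).tolist(),np.round(c["extrinsics"],4).tolist())
E
```

```text
pics
{'clock': np.float64(0.0), 'joints': array([ 0.992,  0.478,  0.022,  1.556, -0.011,  1.109, -0.083]), 'qvel': array([ 0.001,  0.   , -0.   ,  0.001, -0.   , -0.002, -0.   ]), 'tau': array([-0.0000e+00, -5.9644e+01,  1.6080e+00, -2.8120e+01,  1.3000e-02,
        9.0000e-03, -0.0000e+00]), 'tcp_pos': array([ 0.306, -0.601,  0.244]), 'orientation': array([-3.053e+00, -7.320e-01,  1.000e-03]), 'contact_force': array([-0.026,  0.117,  0.179]), 'moment': array([0.008, 0.078, 0.015]), 'gripper_force': np.float64(0.0), 'grip_width': np.float64(0.085)}
side [[461.6, 0.0, 318.6], [0.0, 461.6, 201.9], [0.0, 0.0, 1.0]] [[0.9875, -0.0989, 0.1227, 0.5236], [-0.1574, -0.66, 0.7346, -0.8029], [0.0084, -0.7448, -0.6673, 0.795], [0.0, 0.0, 0.0, 1.0]]
top [[476.8, 0.0, 317.9], [0.0, 476.8, 196.8], [0.0, 0.0, 1.0]] [[0.1561, -0.9628, 0.2204, 0.4251], [-0.9877, -0.1507, 0.0411, -0.0833], [-0.0064, -0.2241, -0.9745, 1.0735], [0.0, 0.0, 0.0, 1.0]]
```

View pics/side0.png

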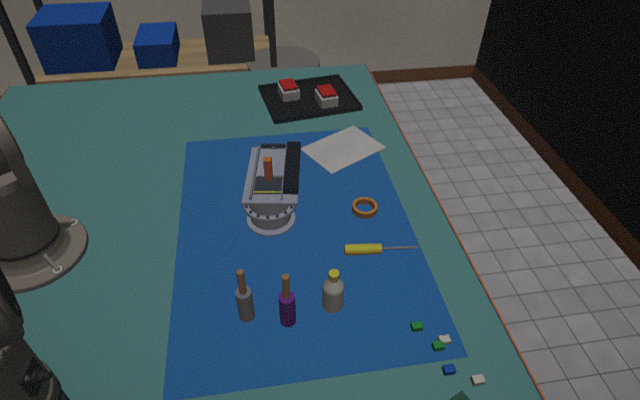

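View pics/top0.png

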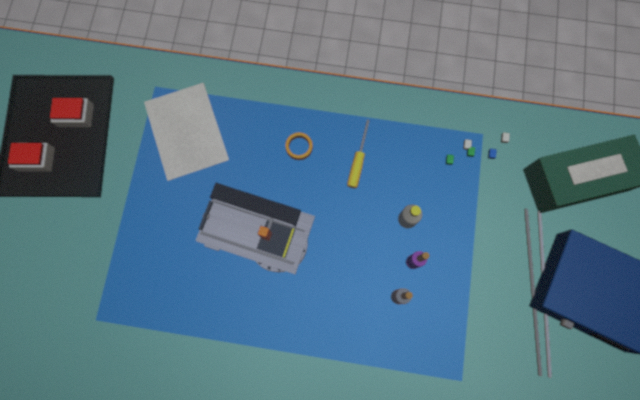

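Candidates for the cartridge are the grey steel one (side 245,302; top 403,296), the purple look-alike (side 287,308; top 419,259) and the bottle (side 333,293; top 412,215). I choose the grey one with the brass stem. The orange knob is at side (268,168), top (264,232), and the guard lies on its world +x side.

```bash
cat > h.py <<'E'
import cv2,numpy as np
from bench import r,eyes
C={n:(np.array(eyes.camera_info(n)["mtx"]),np.array(eyes.camera_info(n)["extrinsics"])) for n in("side","top")}
def ray(n,p):
    K,E=C[n];d=E[:3,:3]@np.linalg.solve(K,[p[0],p[1],1.]);return E[:3,3],d
def plane(n,p,z):
    o,d=ray(n,p);return o+d*(z-o[2])/d[2]
def proj(n,X):
    K,E=C[n];q=K@(E[:3,:3].T@(np.asarray(X)-E[:3,3]));return q[:2]/q[2]
def tri(ps,pt):
    (a,d),(b,e)=ray("side",ps),ray("top",pt)
    s=np.linalg.lstsq(np.c_[d,-e],b-a,rcond=None)[0];P,Q=a+d*s[0],b+e*s[1];return (P+Q)/2,np.linalg.norm(P-Q)
def blob(im,lo,hi,box):
    m=cv2.inRange(cv2.cvtColor(im,cv2.COLOR_RGB2HSV),lo,hi);k=np.zeros_like(m);x0,y0,x1,y1=box;k[y0:y1,x0:x1]=255
    return m&k
def pts(m): return np.argwhere(m)[:,::-1]
E
python3 - <<'E'
from h import *
S,T=np.load("side0.npy"),np.load("top0.npy")
a=cv2.resize(S[225:335,215:355],None,fx=4,fy=4,interpolation=cv2.INTER_CUBIC);b=cv2.resize(T[175:310,190:450],None,fx=3,fy=3,interpolation=cv2.INTER_CUBIC)
b=b[:,:780]
out=np.zeros((a.shape[0]//2*0+600,800,3),np.uint8)
a=cv2.resize(a,(248,195));out[:195,:248]=a;out[195:600,:780]=b
c=cv2.resize(S[135:235,235:310],None,fx=1.95,fy=1.95);out[:195,260:260+c.shape[1]]=c
d=cv2.resize(S[140:215,238:308],(182,195),interpolation=cv2.INTER_CUBIC)
out[:195,420:602]=d
cv2.imwrite("pics/crop1.png",out[:,:,::-1])
# guard
g=blob(T,(0,0,0),(180,255,45),(195,180,310,225));ct=max(cv2.findContours(g,0,1)[0],key=cv2.contourArea)
print("guard",cv2.boxPoints(cv2.minAreaRect(ct)).round(1).tolist(),cv2.contourArea(ct))
for p in cv2.boxPoints(cv2.minAreaRect(ct)):print(plane("top",p,.127).round(4))
for n,im,bx in(("side",S,(255,145,285,190)),("top",T,(250,218,280,245))):
    m=blob(im,(3,120,110),(16,255,255),bx);p=pts(m);print(n,"knob",len(p),p.min(0),p.max(0),p.mean(0).round(1))
for n,im,bx in(("side",S,(230,262,258,325)),("top",T,(385,280,420,310))):
    m=blob(im,(5,70,60),(22,255,255),bx);p=pts(m);print(n,"stem",len(p),p.min(0),p.max(0),p.mean(0).round(1))
E
```

```text
Traceback (most recent call last):
ValueError: max() iterable argument is empty
```

View pics/crop1.png

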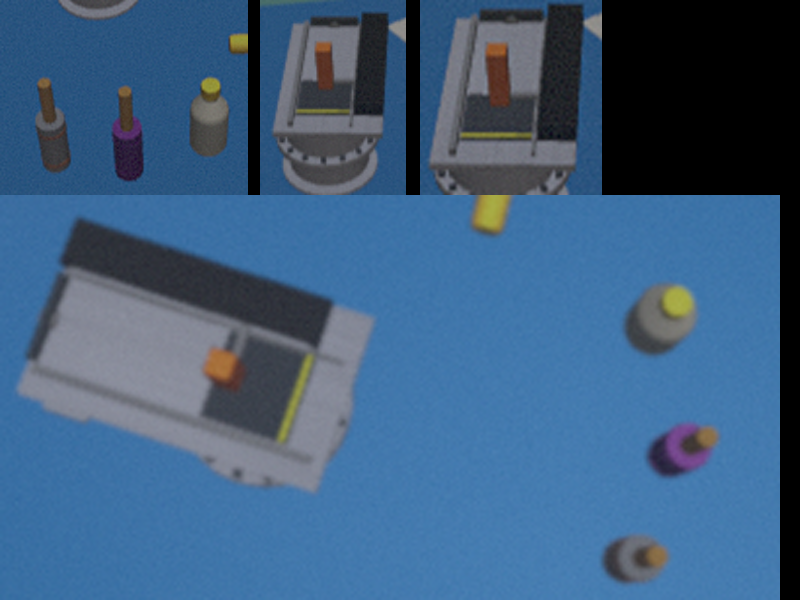

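The crop confirms it: the left object is grey steel with copper bands and a brass stem, and it is the cartridge. The knob's top face is at top ≈(264,232).

Run:
```python
from h import *
S,T=np.load("side0.npy"),np.load("top0.npy")
print("guardpix",cv2.cvtColor(T,cv2.COLOR_RGB2HSV)[200,240],"shutter",cv2.cvtColor(T,cv2.COLOR_RGB2HSV)[240,277])
g=blob(T,(0,0,0),(180,140,75),(195,180,310,225));cs=cv2.findContours(g,0,1)[0]
ct=max(cs,key=cv2.contourArea)
R=[plane("top",p,.127)[:2] for p in cv2.boxPoints(cv2.minAreaRect(ct))]
print("guard",cv2.contourArea(ct),np.round(R,4).tolist())
print("px",cv2.boxPoints(cv2.minAreaRect(ct)).round(1).tolist())
w=np.array([plane("top",p,.127)[:2] for p in ct[:,0]],np.float32);print("rect world",cv2.minAreaRect(w))
for n,im,bx in(("side",S,(255,145,285,190)),("top",T,(250,218,280,245))):
    m=blob(im,(3,120,150 if n=="top" else 90),(18,255,255),bx);p=pts(m);print(n,"knob",len(p),p.min(0),p.max(0),p.mean(0).round(1))
    if n=="top":print("knob top world",plane("top",p.mean(0),.1715), "rect",cv2.minAreaRect(np.array([plane("top",q,.1715)[:2] for q in p],np.float32)))
for n,im,bx in(("side",S,(230,262,258,325)),("top",T,(385,280,420,310))):
    m=blob(im,(5,70,60),(22,255,255),bx);p=pts(m);print(n,"stem",len(p),p.min(0),p.max(0),p.mean(0).round(1))
    if n=="side":
        for y in range(p[:,1].min(),p[:,1].max()+1,3):q=p[p[:,1]==y];print(y,q[:,0].mean() if len(q) else 0,len(q),end="; ")
    m=blob(im,(5,70,100),(22,255,255),bx);p=pts(m);print("bright",len(p),p.mean(0),plane(n,p.mean(0),.14))
```

```text
guardpix [117  43  59] shutter [106  61  71]
guard 1202.5 [[0.6039, 0.1734], [0.6352, 0.1702], [0.6059, -0.0117], [0.5752, -0.0074]]
px [[210.1999969482422, 197.39999389648438], [214.89999389648438, 183.0], [299.8999938964844, 210.3000030517578], [295.20001220703125, 224.6999969482422]]
rect world ((0.6050659418106079, 0.08087138086557388), (0.18294763565063477, 0.031367041170597076), 80.98380279541016)
side knob 87 [264 157] [271 179] [267.7 165.9]
top knob 59 [259 227] [267 235] [262.9 230.9]
knob top world [0.54665137 0.04817649 0.1715    ] rect ((0.5466480851173401, 0.04824458807706833), (0.014043674804270267, 0.014639601111412048), 81.94269561767578)
side stem 170 [236 269] [253 319] [241.8 284.6]
269 239.0 1; 272 239.5 8; 275 240.0 7; 278 240.5 6; 281 241.0 7; 284 241.5 6; 287 242.0 7; 290 242.5 6; 293 242.5 4; 296 0 0; 299 0 0; 302 242.5 2; 305 0 0; 308 0 0; 311 0 0; 314 253.0 1; 317 250.0 1; bright 25 [239.32 271.52] [ 0.47187173 -0.2476677   0.14      ]
top stem 35 [405 292] [411 298] [408. 295.]
bright 31 [408.35483871 294.93548387] [ 0.47242029 -0.24526295  0.14      ]
```

Canister yaw ≈ -9.1°, knob (0.5466, 0.0482), mouth ≈ (0.543, 0.0285), cartridge ≈ (0.472, -0.2465). I'm moving above the knob, with the jaws closing along the canister's y.

>>> step_arm:
  rows:
    - [0.1, 0.271, 0, 0, 0, -0.05]
    - [0.1, 0.271, 0, 0, 0, -0.05]
    - [0.1, 0.271, 0, 0, 0, -0.05]
    - [0.1, 0.271, 0, 0, 0, -0.05]
    - [0.1, 0.271, 0, 0, 0, -0.05]
  jaw: 0.4
  squeeze: 40

```text
clock: 0.52
tcp_pos: [0.37, -0.4313, 0.2449]
orientation: [-3.097, -0.504, -0.002]
contact_force: [0.8, 0.3, -0.7]
grip_width: 0.0512
gripper_force: 0.0
```

>>> step_arm:
  rows:
    - [0.1, 0.271, 0, 0, 0, -0.05]
    - [0.1, 0.271, 0, 0, 0, -0.05]
    - [0.1, 0.271, 0, 0, 0, -0.05]
    - [0.1, 0.271, 0, 0, 0, -0.05]
    - [0.1, 0.271, 0, 0, 0, -0.05]

```text
clock: 0.93
tcp_pos: [0.4288, -0.2692, 0.2452]
orientation: [-3.128, -0.26, -0.001]
contact_force: [0.3, 0.7, 0.1]
grip_width: 0.051
gripper_force: 0.0
```

>>> step_arm:
  rows:
    - [0.1, 0.271, 0, 0, 0, -0.05]
    - [0.1, 0.271, 0, 0, 0, -0.05]
    - [0.1, 0.271, 0, 0, 0, -0.05]
    - [0.1, 0.271, 0, 0, 0, -0.05]
    - [0.1, 0.271, 0, 0, 0, -0.05]

```text
clock: 1.35
tcp_pos: [0.4881, -0.1069, 0.2454]
orientation: [-3.139, -0.012, -0.002]
contact_force: [0.2, 0.0, 0.2]
grip_width: 0.0511
gripper_force: 0.0
```

>>> step_arm:
  rows:
    - [0.1, 0.271, 0, 0, 0, -0.05]
    - [0.1, 0.271, 0, 0, 0, -0.05]
    - [0.1, 0.271, 0, 0, 0, -0.05]
    - [0.1, 0.271, 0, 0, 0, -0.05]
    - [0.1, 0.271, 0, 0, 0, -0.05]

```text
clock: 1.77
tcp_pos: [0.5474, 0.0563, 0.2454]
orientation: [-3.129, 0.234, -0.001]
contact_force: [-0.3, -0.0, 0.2]
grip_width: 0.0512
gripper_force: 0.0
```

>>> step_arm:
  rows:
    - [0, 0, -0.07, 0, 0, 0]
    - [0, 0, -0.07, 0, 0, 0]
    - [0, 0, -0.07, 0, 0, 0]

```text
clock: 2.02
tcp_pos: [0.5447, 0.0482, 0.2016]
orientation: [3.131, -0.247, -0.008]
contact_force: [0.1, -0.7, 0.7]
grip_width: 0.0513
gripper_force: 0.0
```

Run:
```python
from h import *
print(r.get_obs()["tcp_pos"],r.get_obs()["orientation"],r.tips_ahead)
o=np.zeros((300,800,3),np.uint8)
s=eyes.grab_frame("side");t=eyes.grab_frame("top")
o[:,:400]=cv2.resize(s[100:220,200:360],(400,300));o[:,400:]=cv2.resize(t[175:295,190:350],(400,300))
cv2.imwrite("pics/k1.png",o[:,:,::-1])
```

```text
[0.544666   0.04821377 0.20161501] [ 3.13053053 -0.24656807 -0.00788357] 0.014
```

View pics/k1.png

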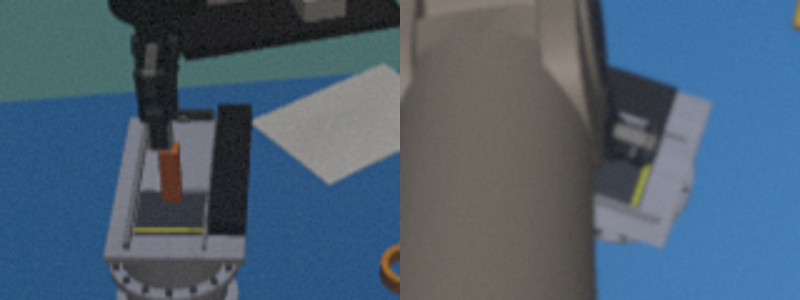

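The side view shows the front finger's tip at about (263,159) and the knob top at about (268,157), so the fingers may be a few mm too far to -x. I'll check by projection.

Run:
```python
from h import *
S=np.load("side0.npy")
yc=np.array([.158,.987,0]);t=np.array([.5447,.0482,.1876])
print("tcp tip near/far",proj("side",t-yc*.028),proj("side",t+yc*.028))
print("knob pred top/bot",proj("side",[.5466,.0482,.1715]),proj("side",[.5466,.0482,.130]))
m=blob(S,(3,120,70),(18,255,255),(255,145,285,190));p=pts(m)
for y in range(154,184,3):q=p[p[:,1]==y][:,0];print(y,q.min() if len(q) else 0,q.max() if len(q) else 0)
T=np.load("top0.npy");print(tri((267.5,157),(262.9,230.9)))
s=eyes.grab_frame("side")[130:170,245:290];print(cv2.cvtColor(s,cv2.COLOR_RGB2GRAY)[14:34:3].tolist())
```

```text
tcp tip near/far [264.64908567 159.60771484] [266.79844274 144.92242753]
knob pred top/bot [267.0705979 157.8581029] [268.25144435 172.30674148]
154 0 0
157 264 270
160 264 270
163 264 270
166 264 270
169 265 271
172 265 271
175 265 271
178 265 271
181 0 0
(array([0.54707612, 0.04787413, 0.17388565]), np.float64(0.001287826194030919))
[[81, 77, 77, 77, 75, 77, 73, 77, 72, 80, 84, 42, 30, 29, 44, 50, 42, 44, 50, 45, 47, 30, 28, 28, 37, 43, 43, 52, 52, 47, 50, 49, 47, 49, 55, 52, 49, 56, 51, 59, 63, 81, 41, 32, 21], [74, 80, 79, 81, 77, 76, 80, 109, 113, 117, 118, 106, 60, 45, 33, 37, 32, 29, 29, 28, 32, 35, 35, 43, 53, 44, 56, 65, 76, 69, 55, 47, 37, 36, 41, 42, 36, 33, 47, 47, 64, 79, 38, 31, 33], [76, 79, 73, 81, 77, 73, 107, 120, 126, 123, 124, 123, 103, 100, 73, 55, 34, 33, 33, 42, 34, 23, 39, 67, 67, 122, 127, 121, 123, 121, 122, 119, 124, 119, 122, 124, 119, 124, 123, 120, 107, 63, 25, 40, 31], [79, 78, 77, 80, 77, 85, 122, 122, 124, 121, 125, 107, 102, 85, 71, 67, 33, 31, 31, 35, 31, 32, 36, 66, 65, 98, 126, 121, 123, 118, 121, 123, 123, 124, 125, 123, 122, 121, 120, 122, 99, 51, 36, 35, 26], [80, 81, 80, 76, 77, 111, 124, 123, 127, 124, 122, 104, 99, 70, 118, 72, 38, 32, 35, 39, 34, 26, 32, 52, 67, 90, 110, 120, 123, 120, 125, 122, 123, 124, 125, 120, 124, 118, 124, 118, 86, 38, 28, 42, 34], [74, 79, 78, 73, 92, 121, 124, 125, 127, 126, 109, 97, 86, 82, 126, 117, 106, 100, 80, 86, 85, 86, 80, 91, 95, 98, 64, 118, 125, 128, 121, 123, 124, 126, 125, 120, 122, 128, 125, 113, 66, 29, 34, 37, 28], [80, 81, 82, 80, 117, 124, 125, 124, 125, 122, 98, 99, 71, 114, 128, 130, 130, 125, 85, 58, 56, 57, 64, 59, 63, 60, 57, 123, 127, 125, 121, 122, 127, 120, 123, 123, 121, 125, 131, 100, 54, 33, 33, 33, 41]]
```

The projection agrees within about 1 px, and a 2 mm correction in x covers it. I'm descending and gripping.

>>> step_arm:
  rows:
    - [0.004, 0, -0.04, 0, 0, 0]
    - [0.004, 0, -0.08, 0, 0, 0]
    - [0.004, 0, -0.08, 0, 0, 0]

```text
clock: 2.42
tcp_pos: [0.547, 0.0477, 0.1533]
orientation: [3.131, -0.249, -0.006]
contact_force: [-1.2, -0.3, -0.8]
grip_width: 0.0511
gripper_force: 0.0
```

>>> step_arm:
  rows:
    - [0, 0, 0, 0, 0, 0]
    - [0, 0, 0, 0, 0, 0]
    - [0, 0, 0, 0, 0, 0]
    - [0, 0, 0, 0, 0, 0]
    - [0, 0, 0, 0, 0, 0]
  jaw: 1
  squeeze: 50

```text
clock: 2.83
tcp_pos: [0.55, 0.0487, 0.1574]
orientation: [-3.131, 0.248, -0.006]
contact_force: [-0.1, -0.2, 7.6]
grip_width: 0.0173
gripper_force: 50.3
```

>>> step_arm:
  rows:
    - [0.0, 0.0, 0.005, 0, 0, 0]
    - [0.004, 0.025, 0.005, 0, 0, 0]
    - [0.008, 0.05, 0.005, 0, 0, 0]
    - [0.012, 0.076, 0.005, 0, 0, 0]
    - [0.016, 0.102, 0.005, 0, 0, 0]

```text
clock: 3.25
tcp_pos: [0.5589, 0.1067, 0.1576]
orientation: [3.127, -0.251, 0.001]
contact_force: [4.0, -8.6, -9.1]
grip_width: 0.0171
gripper_force: 53.3
```

>>> step_arm:
  rows:
    - [0, 0, 0, 0, 0, 0]
    - [0, 0, 0, 0, 0, 0]

```text
clock: 3.42
tcp_pos: [0.559, 0.1073, 0.1576]
orientation: [3.128, -0.248, 0.001]
contact_force: [5.2, -7.8, -8.2]
grip_width: 0.0168
gripper_force: 53.5
```

The shutter is open about 59 mm. I now apply a light sideways bias and creep open, watching for the knob to enter the gap.

>>> step_arm:
  rows:
    - [0.005, -0.001, -0.0025, 0, 0, 0]
    - [0.0055, 0.0025, -0.0025, 0, 0, 0]
    - [0.006, 0.006, -0.0025, 0, 0, 0]
    - [0.0065, 0.009, -0.0025, 0, 0, 0]
    - [0.007, 0.0125, -0.0025, 0, 0, 0]

```text
clock: 3.83
tcp_pos: [0.5615, 0.1144, 0.1574]
orientation: [3.127, -0.25, -0.003]
contact_force: [-4.5, -6.9, 6.5]
grip_width: 0.017
gripper_force: 55.5
```

>>> step_arm:
  rows:
    - [0.0003, 0.002, 0, 0, 0, 0]
    - [0.0006, 0.004, 0, 0, 0, 0]

```text
clock: 4.0
tcp_pos: [0.5619, 0.1168, 0.1574]
orientation: [3.127, -0.25, -0.003]
contact_force: [-4.9, -6.8, 5.2]
grip_width: 0.0172
gripper_force: 55.5
```

>>> step_arm:
  rows:
    - [0.0003, 0.002, 0, 0, 0, 0]
    - [0.0006, 0.004, 0, 0, 0, 0]

```text
clock: 4.17
tcp_pos: [0.5623, 0.1191, 0.1574]
orientation: [3.127, -0.25, -0.003]
contact_force: [-4.6, -7.6, 6.2]
grip_width: 0.017
gripper_force: 55.5
```

>>> step_arm:
  rows:
    - [0.0003, 0.002, 0, 0, 0, 0]
    - [0.0006, 0.004, 0, 0, 0, 0]

```text
clock: 4.33
tcp_pos: [0.5626, 0.1214, 0.1574]
orientation: [3.127, -0.25, -0.003]
contact_force: [-3.3, -8.4, 6.5]
grip_width: 0.0171
gripper_force: 55.5
```

>>> step_arm:
  rows:
    - [0.0003, 0.002, 0, 0, 0, 0]
    - [0.0006, 0.004, 0, 0, 0, 0]

```text
clock: 4.5
tcp_pos: [0.563, 0.1237, 0.1574]
orientation: [3.127, -0.25, -0.003]
contact_force: [-4.8, -8.2, 5.5]
grip_width: 0.0169
gripper_force: 55.5
```

>>> step_arm:
  rows:
    - [0.0003, 0.002, 0, 0, 0, 0]
    - [0.0006, 0.004, 0, 0, 0, 0]

```text
clock: 4.67
tcp_pos: [0.5634, 0.1261, 0.1574]
orientation: [3.127, -0.25, -0.003]
contact_force: [-4.1, -7.3, 6.1]
grip_width: 0.0173
gripper_force: 55.5
```

>>> step_arm:
  rows:
    - [0.0003, 0.002, 0, 0, 0, 0]
    - [0.0006, 0.004, 0, 0, 0, 0]

```text
clock: 4.83
tcp_pos: [0.5642, 0.1284, 0.1574]
orientation: [3.127, -0.25, -0.001]
contact_force: [-1.9, -7.2, 3.4]
grip_width: 0.0171
gripper_force: 55.3
```

>>> step_arm:
  rows:
    - [0.0003, 0.002, 0, 0, 0, 0]
    - [0.0006, 0.004, 0, 0, 0, 0]

```text
clock: 5.0
tcp_pos: [0.5648, 0.1306, 0.1574]
orientation: [3.127, -0.251, -0.001]
contact_force: [-2.1, -7.8, 4.5]
grip_width: 0.017
gripper_force: 55.3
```

>>> step_arm:
  rows:
    - [0.0003, 0.002, 0, 0, 0, 0]
    - [0.0006, 0.004, 0, 0, 0, 0]

```text
clock: 5.17
tcp_pos: [0.5652, 0.1329, 0.1574]
orientation: [3.127, -0.251, -0.001]
contact_force: [-2.3, -8.3, 4.1]
grip_width: 0.0171
gripper_force: 55.3
```

The sideways force fell at an opening of about 80 mm: the gap. I back up about 1 mm and push sideways.

>>> step_arm:
  rows:
    - [0.0, -0.002, 0, 0, 0, 0]
    - [0.0045, -0.0027, 0, 0, 0, 0]
    - [0.0095, -0.0035, 0, 0, 0, 0]
    - [0.0145, -0.0043, 0, 0, 0, 0]
    - [0.0195, -0.005, 0, 0, 0, 0]

```text
clock: 5.58
tcp_pos: [0.5767, 0.1299, 0.1574]
orientation: [3.127, -0.251, -0.002]
contact_force: [-2.9, -8.2, 5.0]
grip_width: 0.0171
gripper_force: 55.3
```

>>> step_arm:
  rows:
    - [0, 0, 0, 0, 0, 0]

```text
clock: 5.67
tcp_pos: [0.5771, 0.1297, 0.1574]
orientation: [3.127, -0.251, -0.001]
contact_force: [-2.7, -8.1, 4.6]
grip_width: 0.0168
gripper_force: 55.3
```

>>> step_arm:
  rows:
    - [-0.0005, -0.0033, 0, 0, 0, 0]
    - [-0.001, -0.0066, 0, 0, 0, 0]
    - [-0.0015, -0.01, 0, 0, 0, 0]

```text
clock: 5.92
tcp_pos: [0.5757, 0.124, 0.1574]
orientation: [3.127, -0.25, -0.002]
contact_force: [-2.8, -8.2, 4.0]
grip_width: 0.0168
gripper_force: 55.2
```

>>> step_arm:
  rows:
    - [-0.0003, -0.0016, 0, 0, 0, 0]
    - [-0.0005, -0.0033, 0, 0, 0, 0]
    - [-0.0005, -0.0033, 0, 0, 0, 0]

```text
clock: 6.17
tcp_pos: [0.5754, 0.1218, 0.1574]
orientation: [3.127, -0.251, -0.002]
contact_force: [-3.2, -7.3, 5.1]
grip_width: 0.0169
gripper_force: 55.2
```

>>> step_arm:
  rows:
    - [-0.0003, -0.0016, 0, 0, 0, 0]
    - [-0.0005, -0.0033, 0, 0, 0, 0]
    - [-0.0005, -0.0033, 0, 0, 0, 0]

```text
clock: 6.42
tcp_pos: [0.575, 0.1204, 0.1574]
orientation: [3.127, -0.25, -0.002]
contact_force: [-2.6, -6.5, 3.2]
grip_width: 0.0169
gripper_force: 55.1
```

>>> step_arm:
  rows:
    - [-0.0003, -0.0016, 0, 0, 0, 0]
    - [-0.0005, -0.0033, 0, 0, 0, 0]
    - [-0.0005, -0.0033, 0, 0, 0, 0]

```text
clock: 6.67
tcp_pos: [0.575, 0.1201, 0.1574]
orientation: [3.13, -0.249, -0.001]
contact_force: [-2.1, -5.1, 4.6]
grip_width: 0.017
gripper_force: 55.2
```

>>> step_arm:
  rows:
    - [-0.0003, -0.0016, 0, 0, 0, 0]
    - [-0.0005, -0.0033, 0, 0, 0, 0]
    - [-0.0005, -0.0033, 0, 0, 0, 0]

```text
clock: 6.92
tcp_pos: [0.575, 0.1198, 0.1574]
orientation: [-3.132, 0.247, -0.001]
contact_force: [-1.6, -2.7, 5.5]
grip_width: 0.0172
gripper_force: 55.4
```

It stopped at about 74 mm, held by the notch. One more mm relieves the force, then I release.

>>> step_arm:
  rows:
    - [-0.0002, -0.0016, 0, 0, 0, 0]
    - [-0.0004, -0.0025, 0, 0, 0, 0]
    - [-0.0004, -0.0025, 0, 0, 0, 0]

```text
clock: 7.17
tcp_pos: [0.575, 0.1195, 0.1574]
orientation: [-3.13, 0.246, -0.002]
contact_force: [-2.2, -0.0, 6.4]
grip_width: 0.0169
gripper_force: 55.3
```

>>> step_arm:
  rows:
    - [0, 0, 0, 0, 0, 0]
    - [0, 0, 0, 0, 0, 0]
    - [0, 0, 0, 0, 0, 0]
  jaw: 0.4

```text
clock: 7.42
tcp_pos: [0.5746, 0.1186, 0.1565]
orientation: [-3.132, 0.247, 0.0]
contact_force: [0.6, 0.7, 0.5]
grip_width: 0.051
gripper_force: 0.0
```

>>> step_arm:
  rows:
    - [0, 0, 0.06, 0, 0, 0]
    - [0, 0, 0.12, 0, 0, 0]
    - [0, 0, 0.15, 0, 0, 0]

```text
clock: 7.67
tcp_pos: [0.576, 0.119, 0.2504]
orientation: [-3.13, 0.247, -0.006]
contact_force: [1.9, -0.2, 0.0]
grip_width: 0.0511
gripper_force: 0.0
```

Run:
```python
from h import *
s=eyes.grab_frame("side");np.save("s1.npy",s)
m=blob(s,(3,120,70),(18,255,255),(240,120,300,190));p=pts(m);print(len(p),p.min(0),p.max(0))
a=np.array([.987,-.158,0]);b=np.array([.158,.987,0]);k=np.array([.5468,.048,0])+.0115*a+.074*b
print("expected top",proj("side",k+[0,0,.1715]),k)
cv2.imwrite("pics/k2.png",cv2.resize(s[90:230,200:360],(640,560))[:,:,::-1])
```

```text
160 [271 139] [278 161]
expected top [274.59308392 139.41434448] [0.5698425 0.119221  0.       ]
```

View pics/k2.png

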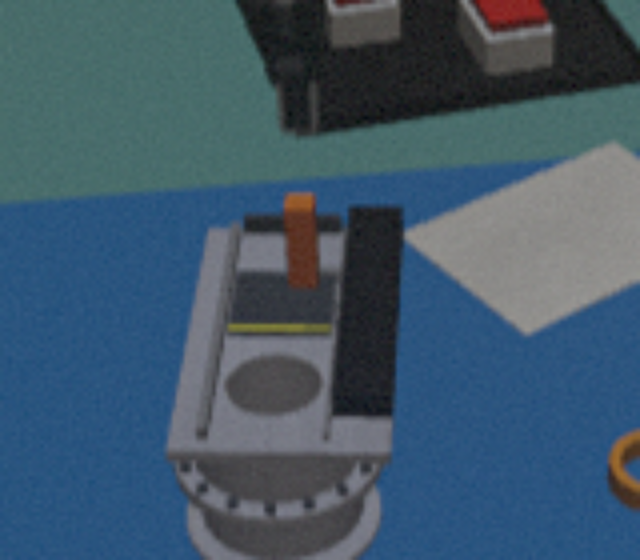

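The knob stays parked against the guard side and the mouth is open, at side pixel ≈(268,186). Next I go to the cartridge.

>>> step_arm:
  rows:
    - [-0.086, -0.304, 0, 0, 0, 0]
    - [-0.086, -0.304, 0, 0, 0, 0]
    - [-0.086, -0.304, 0, 0, 0, 0]
    - [-0.086, -0.304, 0, 0, 0, 0]
    - [-0.086, -0.304, 0, 0, 0, 0]

```text
clock: 8.13
tcp_pos: [0.5212, -0.0694, 0.2463]
orientation: [3.129, -0.255, -0.001]
contact_force: [0.4, 0.3, -0.4]
grip_width: 0.0513
gripper_force: 0.0
```

>>> step_arm:
  rows:
    - [-0.086, -0.304, 0, 0, 0, 0]
    - [-0.086, -0.304, 0, 0, 0, 0]
    - [-0.086, -0.304, 0, 0, 0, 0]
    - [-0.086, -0.304, 0, 0, 0, 0]
    - [-0.086, -0.304, 0, 0, 0, 0]

```text
clock: 8.55
tcp_pos: [0.469, -0.2516, 0.2465]
orientation: [3.129, -0.255, -0.001]
contact_force: [0.2, -0.8, -0.5]
grip_width: 0.0514
gripper_force: 0.0
```

>>> step_arm:
  rows:
    - [0, 0, -0.1, 0, 0, 0]
    - [0, 0, -0.1, 0, 0, 0]
    - [0, 0, -0.1, 0, 0, 0]

```text
clock: 8.8
tcp_pos: [0.4684, -0.2459, 0.1825]
orientation: [-3.129, 0.249, 0.012]
contact_force: [-0.7, 1.1, -0.6]
grip_width: 0.0513
gripper_force: 0.0
```

Run:
```python
from h import *
o=r.get_obs();print(o["tcp_pos"],o["orientation"])
s=eyes.grab_frame("side");t=eyes.grab_frame("top");np.save("s2.npy",s);np.save("t2.npy",t)
print("mouth side",plane("side",(200+273/4,90+384/4),.108))
for n,im,bx in(("side",s,(225,230,262,325)),):
    m=blob(im,(5,70,60),(22,255,255),bx);p=pts(m);print("stem",p.min(0),p.max(0))
tip=o["tcp_pos"]-[0,0,.014];b=np.array([.158,.987,0])
print("tips",proj("side",tip-b*.028),proj("side",tip+b*.028),"ctr",proj("side",tip),"stem top pred",proj("side",[.472,-.2465,.14]))
out=np.zeros((400,800,3),np.uint8);out[:,:400]=cv2.resize(s[220:340,200:320],(400,400));out[:,400:]=cv2.resize(t[180:320,200:340],(400,400))
cv2.imwrite("pics/c1.png",out[:,:,::-1])
```

```text
[ 0.46838645 -0.24585045  0.18251038] [-3.12922779  0.24883977  0.01172204]
mouth side [0.54340452 0.0251907  0.108     ]
stem [238 270] [253 319]
tips [233.43383799 272.94252541] [237.67320615 248.92966472] ctr [235.60737341 260.63106735] stem top pred [239.37105612 271.01685267]
```

View pics/c1.png

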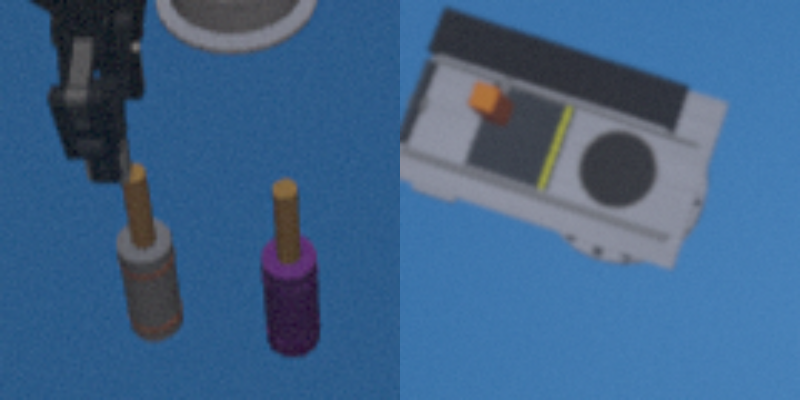

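The cartridge stem (side ≈ 240,270) is just right of the front finger's tip, as expected. I'm settling and taking the mouth's position from the top picture.

>>> step_arm:
  rows:
    - [0.004, 0, 0, 0, 0, 0]
    - [0.004, 0, 0, 0, 0, 0]
    - [0.004, 0, 0, 0, 0, 0]

```text
clock: 9.15
tcp_pos: [0.475, -0.2465, 0.1882]
orientation: [3.131, -0.246, 0.004]
contact_force: [0.2, 0.1, -0.3]
grip_width: 0.0511
gripper_force: 0.0
```

Run:
```python
from h import *
o=r.get_obs();print(o["tcp_pos"])
t=np.load("t2.npy");m=blob(t,(0,0,0),(180,140,85),(262,222,292,256))
c=max(cv2.findContours(m,0,1)[0],key=cv2.contourArea);e=cv2.fitEllipse(c);print(e,plane("top",e[0],.108))
S=np.load("side0.npy");T=np.load("top0.npy")
m=blob(T,(5,70,120),(22,255,255),(385,280,420,310));p=pts(m);print(len(p),p.min(0),p.max(0),plane("top",(p.min(0)+p.max(0))/2,.14))
print("stem axis from side row 281 col 241, z: ",[plane("side",(241,281),z).round(4).tolist() for z in(.12,.115,.11)])
```

```text
[ 0.47503711 -0.2464767   0.18820249]
((275.8682861328125, 238.92196655273438), (24.146303176879883, 24.77084732055664), 45.12530517578125) [0.54318545 0.02829303 0.108     ]
26 [407 292] [411 298] [ 0.4724924  -0.24649624  0.14      ]
stem axis from side row 281 col 241, z:  [[0.4726, -0.2537, 0.12], [0.4723, -0.2496, 0.115], [0.4719, -0.2455, 0.11]]
```

>>> step_arm:
  rows:
    - [-0.004, 0, -0.04, 0, 0, 0]
    - [-0.004, 0, -0.08, 0, 0, 0]
    - [-0.004, 0, -0.12, 0, 0, 0]
    - [-0.004, 0, -0.12, 0, 0, 0]
    - [-0.004, 0, -0.12, 0, 0, 0]

```text
clock: 9.57
tcp_pos: [0.4712, -0.2462, 0.1148]
orientation: [-3.131, 0.247, 0.002]
contact_force: [-0.1, 0.8, 1.6]
grip_width: 0.0514
gripper_force: 0.0
```

>>> step_arm:
  rows:
    - [0, 0, 0, 0, 0, 0]
    - [0, 0, 0, 0, 0, 0]
    - [0, 0, 0, 0, 0, 0]
    - [0, 0, 0, 0, 0, 0]
    - [0, 0, 0, 0, 0, 0]
  jaw: 1
  squeeze: 40

```text
clock: 9.98
tcp_pos: [0.4728, -0.2463, 0.1164]
orientation: [3.132, -0.247, 0.005]
contact_force: [0.4, 1.5, 7.4]
grip_width: 0.0128
gripper_force: 39.0
```

>>> step_arm:
  rows:
    - [0, 0, 0, 0, 0, 0]

```text
clock: 10.07
tcp_pos: [0.4727, -0.2463, 0.1163]
orientation: [3.132, -0.247, 0.004]
contact_force: [1.0, 1.8, 7.0]
grip_width: 0.0127
gripper_force: 39.0
```

>>> step_arm:
  rows:
    - [0, 0, 0.02, 0, 0, 0]
    - [0, 0, 0.07, 0, 0, 0]
    - [0, 0, 0.13, 0, 0, 0]
    - [0, 0, 0.19, 0, 0, 0]
    - [0, 0, 0.23, 0, 0, 0]

```text
clock: 10.48
tcp_pos: [0.472, -0.2469, 0.2564]
orientation: [3.131, -0.247, 0.005]
contact_force: [1.3, -0.0, -2.6]
grip_width: 0.0131
gripper_force: 39.2
```

>>> step_arm:
  rows:
    - [0, 0, 0.02, 0, 0, 0]
    - [0, 0, 0.02, 0, 0, 0]
    - [0, 0, 0.02, 0, 0, 0]

```text
clock: 10.73
tcp_pos: [0.4713, -0.2465, 0.265]
orientation: [3.131, -0.247, 0.001]
contact_force: [-0.9, 0.2, -3.0]
grip_width: 0.013
gripper_force: 39.2
```

Run:
```python
from h import *
o=r.get_obs();print(o["tcp_pos"],o["contact_force"],o["moment"],o["orientation"])
```

```text
[ 0.47129748 -0.24653005  0.26498781] [-0.89327669  0.24699348 -3.01251443] [ 0.07124004 -0.00595126 -0.05842603] [ 3.13142062e+00 -2.47288987e-01  1.32688753e-03]
```

>>> step_arm:
  rows:
    - [0.008, 0.03, 0, 0, 0, 0]
    - [0.02, 0.077, 0, 0, 0, 0]
    - [0.034, 0.13, 0, 0, 0, 0]
    - [0.048, 0.183, 0, 0, 0, 0]
    - [0.062, 0.237, 0, 0, 0, 0]

```text
clock: 11.15
tcp_pos: [0.5075, -0.103, 0.2627]
orientation: [-3.132, 0.248, 0.006]
contact_force: [0.0, -0.9, -2.4]
grip_width: 0.0129
gripper_force: 39.2
```

>>> step_arm:
  rows:
    - [0.014, 0.053, 0, 0, 0, 0]
    - [0.028, 0.107, 0, 0, 0, 0]
    - [0.04, 0.155, 0, 0, 0, 0]
    - [0.051, 0.195, 0, 0, 0, 0]
    - [0.058, 0.221, 0, 0, 0, 0]

```text
clock: 11.57
tcp_pos: [0.5426, 0.0317, 0.2626]
orientation: [-3.132, 0.241, 0.005]
contact_force: [-0.0, -0.2, -2.5]
grip_width: 0.0128
gripper_force: 39.3
```

>>> step_arm:
  rows:
    - [0, 0, 0, 0, 0, 0]
    - [0, 0, 0, 0, 0, 0]
    - [0, 0, 0, 0, 0, 0]
    - [0, 0, 0, 0, 0, 0]

```text
clock: 11.9
tcp_pos: [0.5428, 0.0267, 0.2639]
orientation: [3.131, -0.25, -0.003]
contact_force: [0.1, 0.4, -1.7]
grip_width: 0.0129
gripper_force: 39.3
```

Run:
```python
from h import *
o=r.get_obs();print(o["tcp_pos"],o["contact_force"],o["orientation"])
s=eyes.grab_frame("side")
x,y,z=o["tcp_pos"]
print("pred cart bottom centre",proj("side",[x,y,z-.1163]),"shoulder",proj("side",[x,y,z-.0363]),"mouth",proj("side",[.5432,.0283,.108]))
cv2.imwrite("pics/m1.png",cv2.resize(s[80:230,200:350],(600,600),interpolation=cv2.INTER_CUBIC)[:,:,::-1])
```

```text
[0.54281205 0.02669415 0.26389238] [ 0.06514486  0.38095854 -1.73085427] [ 3.13060109e+00 -2.50292045e-01 -2.59978519e-03]
pred cart bottom centre [266.80943347 172.16083934] shoulder [264.33197915 142.79024055] mouth [268.05825584 185.15821922]
```

View pics/m1.png

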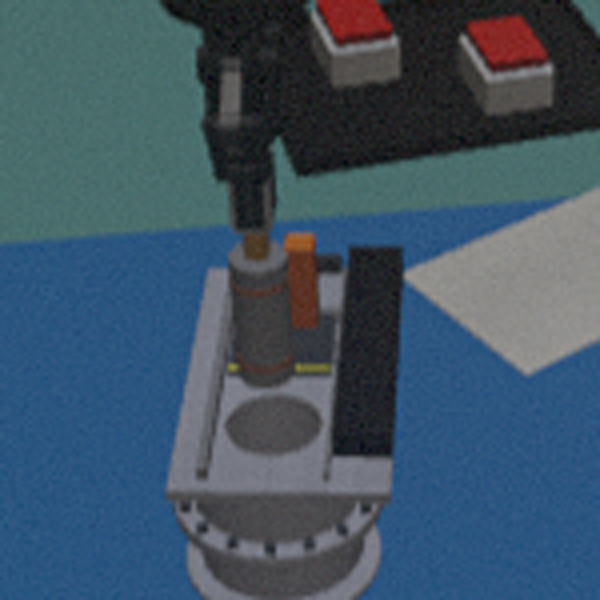

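The cartridge hangs upright over the mouth: bottom at about (267,173), as predicted. I lower it in and feel for the foam.

>>> step_arm:
  rows:
    - [0.0005, 0.0025, -0.02, 0, 0, 0]
    - [0.0005, 0.0025, -0.05, 0, 0, 0]
    - [0.0005, 0.0025, -0.08, 0, 0, 0]
    - [0.0005, 0.0025, -0.105, 0, 0, 0]
    - [0.0005, 0.0025, -0.12, 0, 0, 0]

```text
clock: 12.37
tcp_pos: [0.5424, 0.0291, 0.1903]
orientation: [3.131, -0.248, -0.005]
contact_force: [0.7, -0.3, -3.0]
grip_width: 0.013
gripper_force: 39.4
```

>>> step_arm:
  rows:
    - [0, 0, 0, 0, 0, 0]
    - [0, 0, 0, 0, 0, 0]
    - [0, 0, -0.003, 0, 0, 0]

```text
clock: 12.62
tcp_pos: [0.5446, 0.0298, 0.192]
orientation: [-3.131, 0.248, -0.003]
contact_force: [0.5, 0.3, -2.2]
grip_width: 0.0129
gripper_force: 39.3
```

>>> step_arm:
  rows:
    - [0, 0, -0.003, 0, 0, 0]
    - [0, 0, -0.003, 0, 0, 0]

```text
clock: 12.78
tcp_pos: [0.544, 0.0298, 0.1896]
orientation: [-3.132, 0.247, -0.002]
contact_force: [-0.2, 0.2, -2.2]
grip_width: 0.0131
gripper_force: 39.3
```

>>> step_arm:
  rows:
    - [0, 0, -0.003, 0, 0, 0]
    - [0, 0, -0.003, 0, 0, 0]

```text
clock: 12.95
tcp_pos: [0.5438, 0.0298, 0.1875]
orientation: [-3.132, 0.247, -0.001]
contact_force: [0.5, 0.3, -1.1]
grip_width: 0.0128
gripper_force: 39.3
```

>>> step_arm:
  rows:
    - [0, 0, -0.0025, 0, 0, 0]
    - [0, 0, -0.0025, 0, 0, 0]

```text
clock: 13.12
tcp_pos: [0.5437, 0.0298, 0.1858]
orientation: [3.132, -0.247, -0.0]
contact_force: [-0.1, 0.2, -3.3]
grip_width: 0.013
gripper_force: 39.3
```

>>> step_arm:
  rows:
    - [0, 0, -0.0025, 0, 0, 0]
    - [0, 0, -0.0025, 0, 0, 0]

```text
clock: 13.28
tcp_pos: [0.5436, 0.0298, 0.1842]
orientation: [3.132, -0.247, -0.0]
contact_force: [-0.9, -0.3, -1.8]
grip_width: 0.0132
gripper_force: 39.3
```

>>> step_arm:
  rows:
    - [0, 0, -0.0025, 0, 0, 0]
    - [0, 0, -0.0025, 0, 0, 0]

```text
clock: 13.45
tcp_pos: [0.5436, 0.0298, 0.1826]
orientation: [3.132, -0.247, -0.001]
contact_force: [-0.0, -0.3, -2.7]
grip_width: 0.0127
gripper_force: 39.3
```

>>> step_arm:
  rows:
    - [0, 0, -0.0025, 0, 0, 0]
    - [0, 0, -0.0025, 0, 0, 0]

```text
clock: 13.62
tcp_pos: [0.5436, 0.0298, 0.1811]
orientation: [3.132, -0.247, -0.0]
contact_force: [-0.2, 0.1, -2.7]
grip_width: 0.0131
gripper_force: 39.3
```

>>> step_arm:
  rows:
    - [0, 0, -0.0025, 0, 0, 0]
    - [0, 0, -0.0025, 0, 0, 0]

```text
clock: 13.78
tcp_pos: [0.5436, 0.0298, 0.1796]
orientation: [3.132, -0.247, -0.001]
contact_force: [-0.0, 0.1, -2.1]
grip_width: 0.0126
gripper_force: 39.3
```

>>> step_arm:
  rows:
    - [0, 0, -0.0025, 0, 0, 0]
    - [0, 0, -0.0025, 0, 0, 0]

```text
clock: 13.95
tcp_pos: [0.5436, 0.0298, 0.1781]
orientation: [3.132, -0.247, -0.001]
contact_force: [0.4, 0.0, -2.5]
grip_width: 0.0127
gripper_force: 39.3
```

>>> step_arm:
  rows:
    - [0, 0, -0.0025, 0, 0, 0]
    - [0, 0, -0.0025, 0, 0, 0]

```text
clock: 14.12
tcp_pos: [0.5436, 0.0298, 0.1766]
orientation: [3.132, -0.247, -0.001]
contact_force: [0.3, -0.0, -2.5]
grip_width: 0.0131
gripper_force: 39.3
```

>>> step_arm:
  rows:
    - [0, 0, -0.0025, 0, 0, 0]
    - [0, 0, -0.0025, 0, 0, 0]

```text
clock: 14.28
tcp_pos: [0.5436, 0.0298, 0.1751]
orientation: [3.132, -0.247, -0.001]
contact_force: [-0.0, 0.3, -2.4]
grip_width: 0.013
gripper_force: 39.3
```

>>> step_arm:
  rows:
    - [0, 0, -0.0025, 0, 0, 0]
    - [0, 0, -0.0025, 0, 0, 0]

```text
clock: 14.45
tcp_pos: [0.5436, 0.0298, 0.1737]
orientation: [3.132, -0.247, -0.001]
contact_force: [-0.1, -0.6, -2.8]
grip_width: 0.0128
gripper_force: 39.3
```

>>> step_arm:
  rows:
    - [0, 0, -0.0025, 0, 0, 0]
    - [0, 0, -0.0025, 0, 0, 0]

```text
clock: 14.62
tcp_pos: [0.5436, 0.0298, 0.1722]
orientation: [3.132, -0.247, -0.0]
contact_force: [-0.2, -0.3, -2.1]
grip_width: 0.0131
gripper_force: 39.3
```

>>> step_arm:
  rows:
    - [0, 0, -0.0025, 0, 0, 0]
    - [0, 0, -0.0025, 0, 0, 0]

```text
clock: 14.78
tcp_pos: [0.5436, 0.0298, 0.1706]
orientation: [3.132, -0.247, -0.001]
contact_force: [0.4, -0.1, -2.3]
grip_width: 0.0132
gripper_force: 39.3
```

>>> step_arm:
  rows:
    - [0, 0, -0.0025, 0, 0, 0]
    - [0, 0, -0.0025, 0, 0, 0]

```text
clock: 14.95
tcp_pos: [0.5436, 0.0298, 0.1692]
orientation: [3.132, -0.247, -0.0]
contact_force: [-0.1, 0.4, -2.6]
grip_width: 0.0128
gripper_force: 39.3
```

>>> step_arm:
  rows:
    - [0, 0, -0.0025, 0, 0, 0]
    - [0, 0, -0.0025, 0, 0, 0]

```text
clock: 15.12
tcp_pos: [0.5436, 0.0298, 0.1677]
orientation: [3.132, -0.247, -0.0]
contact_force: [0.5, 0.6, -2.9]
grip_width: 0.013
gripper_force: 39.3
```

>>> step_arm:
  rows:
    - [0, 0, -0.0025, 0, 0, 0]
    - [0, 0, -0.0025, 0, 0, 0]

```text
clock: 15.28
tcp_pos: [0.5436, 0.0298, 0.1661]
orientation: [3.132, -0.247, -0.001]
contact_force: [0.0, -0.6, -1.0]
grip_width: 0.0131
gripper_force: 39.3
```

>>> step_arm:
  rows:
    - [0, 0, -0.0025, 0, 0, 0]
    - [0, 0, -0.0025, 0, 0, 0]

```text
clock: 15.45
tcp_pos: [0.5436, 0.0298, 0.1647]
orientation: [3.132, -0.247, -0.0]
contact_force: [-0.7, 0.4, -2.3]
grip_width: 0.0128
gripper_force: 39.3
```

>>> step_arm:
  rows:
    - [0, 0, -0.0025, 0, 0, 0]
    - [0, 0, -0.0025, 0, 0, 0]

```text
clock: 15.62
tcp_pos: [0.5438, 0.0298, 0.1635]
orientation: [-3.132, 0.247, -0.0]
contact_force: [-0.2, -0.1, 0.9]
grip_width: 0.013
gripper_force: 39.6
```

>>> step_arm:
  rows:
    - [0, 0, -0.0025, 0, 0, 0]
    - [0, 0, -0.0025, 0, 0, 0]

```text
clock: 15.78
tcp_pos: [0.544, 0.0299, 0.1623]
orientation: [-3.132, 0.247, -0.001]
contact_force: [-1.3, -0.6, 3.9]
grip_width: 0.0128
gripper_force: 39.9
```

Foam contact felt at about 48 mm. I back off slightly to take the push out, then release slowly.

>>> step_arm:
  rows:
    - [0, 0, 0.0025, 0, 0, 0]
    - [0, 0, 0.0025, 0, 0, 0]
    - [0, 0, 0.0025, 0, 0, 0]

```text
clock: 16.03
tcp_pos: [0.5438, 0.0298, 0.1635]
orientation: [-3.132, 0.247, -0.0]
contact_force: [-0.9, 0.3, 1.1]
grip_width: 0.0131
gripper_force: 39.8
```

>>> step_arm:
  rows:
    - [0, 0, 0, 0, 0, 0]
    - [0, 0, 0, 0, 0, 0]
    - [0, 0, 0, 0, 0, 0]
  jaw: 0.6

```text
clock: 16.28
tcp_pos: [0.5438, 0.0298, 0.1633]
orientation: [3.132, -0.247, 0.0]
contact_force: [0.4, -0.5, 0.2]
grip_width: 0.0338
gripper_force: 0.0
```

Run:
```python
from h import *
o=r.get_obs();print(o["tcp_pos"],o["contact_force"],o["grip_width"])
s=eyes.grab_frame("side")
cv2.imwrite("pics/m2.png",cv2.resize(s[80:230,200:350],(600,600),interpolation=cv2.INTER_CUBIC)[:,:,::-1])
```

```text
[0.54377334 0.02980468 0.16331218] [ 0.41799571 -0.50120966  0.16447179] 0.033774509126229604
```

View pics/m2.png

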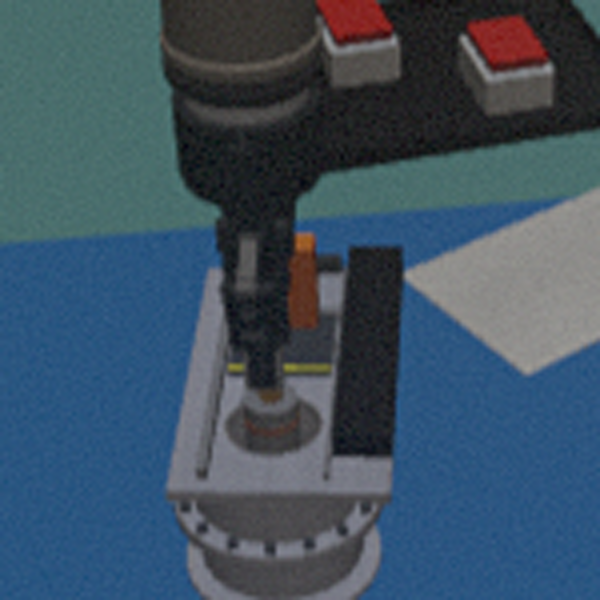

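The jaws are open to 34 mm. The cartridge stands centred in the mouth (picture 272,420) and the knob is still parked. I retreat straight up.

>>> step_arm:
  rows:
    - [0, 0, 0.02, 0, 0, 0]
    - [0, 0, 0.06, 0, 0, 0]
    - [0, 0, 0.12, 0, 0, 0]
    - [0, 0, 0.16, 0, 0, 0]
    - [0, 0, 0.2, 0, 0, 0]

```text
clock: 16.75
tcp_pos: [0.544, 0.0299, 0.2862]
orientation: [-3.131, 0.247, -0.003]
contact_force: [0.4, 0.2, -1.3]
grip_width: 0.0341
gripper_force: 0.0
```

>>> step_arm:
  rows:
    - [0, -0.06, 0, 0, 0, 0]
    - [0, -0.12, 0, 0, 0, 0]
    - [0, -0.18, 0, 0, 0, 0]
    - [0, -0.2, 0, 0, 0, 0]
    - [0, -0.2, 0, 0, 0, 0]

```text
clock: 17.17
tcp_pos: [0.5434, -0.095, 0.2843]
orientation: [3.129, -0.258, 0.001]
contact_force: [-0.4, -0.0, -1.1]
grip_width: 0.0344
gripper_force: 0.0
```

Run:
```python
from h import *
s=eyes.grab_frame("side");t=eyes.grab_frame("top")
out=np.zeros((400,800,3),np.uint8);out[:,:400]=cv2.resize(s[100:230,200:330],(400,400));out[:,400:]=cv2.resize(t[170:300,190:320],(400,400))
cv2.imwrite("pics/f.png",out[:,:,::-1])
```

```text
(no output)
```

View pics/f.png

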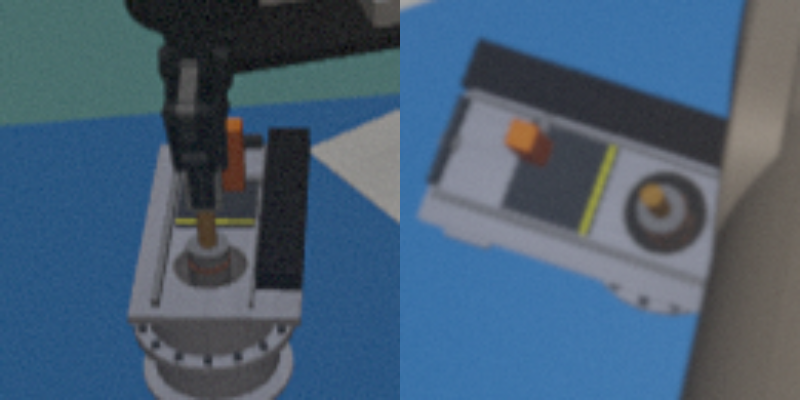

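The cartridge stands upright inside the mouth (top view 660,210 in the crop), the shutter is parked open, and the gripper is clear of everything.

```bash
python3 -c "
from bench import r
print(r.hand_in())"
```

```text
the job is handed in; nothing more can be done
None
```

The job is handed in: the shutter is parked open at about 74 mm, the steel cartridge stands upright on the foam (touched at about 48 mm, with at most about 6 N), and nothing else was touched, in about 17 s of the 61 s allowed.

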